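Find the free flap of the offcut box and push it open

ROBOT

A 7-joint arm with a two-finger parallel gripper is mounted at the origin on the work surface. World frame = base frame: x ahead of the robot, y to its left, z up, the work surface at z = 0. Lengths are in m, angles in rad, forces in N, time in s.
With the tool pointing down it reaches from about 0.4 to 0.9 m from the base axis. Payload 5.5 kg.
Tool frame: the origin (TCP) lies at the very end of the fingers, on their centre line; the grasp point (between the pads) lies 19 mm behind it; z points along the fingers, y is the direction in which the jaws open and shut (so a half turn about z gives the same grasp; the last joint's range is limited). The gripper opens to 85 mm and grips with 20 to 120 N. Pads are 22 mm wide; open, the fingers measure 114 mm over their backs; the gripper's body (76 mm by 85 mm) begins 54 mm behind the grasp point. The pads swing forward as they close: fully open they stand 13 mm farther back than shut.
Start: joints at [-1.056, 0.501, -0.427, 1.55, 0.221, 1.138, -0.21], TCP at [0.162, 0.63, 0.231] pointing down, gripper open.
Joint ranges: [-2.88, 2.88], [-0.31, 2.03], [-1.54, 1.56], [0.2, 2.42], [-1.41, 4.55], [0.19, 2.02], [-2.57, 2.57]. Speed limits (rad/s): [2.57, 2.57, 3.14, 3.14, 3.14, 3.14, 3.14].

INTERFACE

Orientations are given as [roll, pitch, yaw] about the fixed x, y, z axes, in that order (R = Rz(yaw) Ry(pitch) Rx(roll)).
In Python, from station import ctrl gives the robot as it stands.
- The arm moves only by the tool send_rows, never from a script. Its argument "motion" is a list that holds one entry, the list of rows, each a list of 6 numbers: the shift along the tool's x, y, z in units of 40 mm (1.0 is 40 mm), then the turn, a rotation vector about the tool's x, y, z in units of 5 degrees (1.0 is 5 degrees). A call has 1 to 12 rows; each row is the pose to reach, as a shift and turn from the pose commanded when the call began, along the tool's axes at that moment; what a row does not reach only later rows make up. A row lasts 1/12 s, in which the tool goes at most 41.7 mm and 7.16 degrees, less where a joint would pass 70% of its speed; a pose out of reach is approached as far as the arm can. A call with a gripper value outside its range is refused whole. "gripper" is the opening, from 0 (shut) to 1 (fully open), set as the call begins (left out, the last holds). The fingers move at their own pace and stop on an object; the grip force is fixed at half the most. Time passes only in rows, so rows that repeat a pose let the fingers close. It gives the time, the measured TCP pose, the force and the opening at its end, in the units of the state.
- ctrl.observe(): the state, without advancing time (a new reading comes with each control period).
- ctrl.read_camera(name): name is "scene" or "top" or "wrist"; returns (picture, depth): 384x512x3 uint8, blue, green, red; 384x512 float32, m along the optical axis (not along the pixel's ray), 0 where there is no reading.
- ctrl.get_calibration(name): a dict with "intrinsics" (3x3 intrinsics, pixels), "D" ([k1, k2, p1, p2, k3] as OpenCV has them; the pictures are not rectified), "R" (3x3) and "t" (3): a world point X has camera coordinates R X + t. Camera axes: x right, y down, z forward; pixel columns grow to the right and rows downward; lengths in m; the calibration is good to about 2 mm. A picture is of the moment at which its call begins: read the wrist's pose just before it. get_calibration takes no time and is no camera call; for the wrist camera it gives the pose at the moment of the call.
- ctrl.finish_job(): hands the job in, once; it reports no verdict.
The state is a dict: "t": time; "joint_pos": joint angles; "qvel": joint speeds; "tau": joint torques, N m; "position": TCP position; "eef_rot": TCP orientation; "contact_force": force on the tool from outside, world axes, zero at the start; "torque": the same for the moment, N m; "gripper_width": opening from 0.0 (shut) to 1.0 (fully open).
Only numpy, scipy, OpenCV 4.12 (cv2) and the standard library are available. Lean on these libraries where they do the work, as an engineer would, in place of code of your own. Each camera call takes 0.05 s, during which the arm holds its last target.

TASK

Three bays of the steel offcut box are full, so their flaps are solid; press the four identical tip flaps near their front edges to find the one that rocks, then push that flap down until it is fully open at its stop, and leave it open with the hand clear. Use only the fingertips: pick nothing up, and leave the loose things lying on and around the box where they are.

Things in the scene. Friction and masses are not known exactly. Their poses are not given: they have to be found in the camera images.
- offcut_box: fixed green steel box, 205 mm deep (x), 490 long (y), 80 high. Origin on the table under the line of the flap pivots; x away from the robot, y along the row, z up. Four identical steel tip flaps lie flush in its top at y = +180, +60, -60, -180 mm, with 24 mm ribs between, a 20 mm rim in front, a 79 mm ledge behind; bays 72 mm deep
- flap1_pad (a point): first (+y end) flap, steel plate 100 mm (x) x 92 (y) x 4. Point on its top face, centre of a round 26 mm mark, 20 mm behind the front (robot-side) edge, 42 mm in front of the pivot; turns with the flap, z out of the plate. Pivot pin lies along y, 62 mm from the front edge, 38 from the rear: pressed in front of it, the front edge sinks into the bay and the rear rises; pressed behind it, nothing moves
- flap1 (a joint): tilt of that flap, rad: 0 flush, grows as the front edge sinks, stop at 0.8 (46 degrees). Over a full bay a flap gives 1 to 2 mm (under 0.05 rad), then is solid; the one over the empty bay rocks down under about 4 N at the mark and goes on, equally easily, to its stop. Stiff pivot: it stays where it is left
- flap2_pad (a point): second flap, steel plate 100 mm (x) x 92 (y) x 4. Point on its top face, centre of a round 26 mm mark, 20 mm behind the front (robot-side) edge, 42 mm in front of the pivot; turns with the flap, z out of the plate. Pivot pin lies along y, 62 mm from the front edge, 38 from the rear: pressed in front of it, the front edge sinks into the bay and the rear rises; pressed behind it, nothing moves
- flap2 (a joint): tilt of that flap, rad: 0 flush, grows as the front edge sinks, stop at 0.8 (46 degrees). Over a full bay a flap gives 1 to 2 mm (under 0.05 rad), then is solid; the one over the empty bay rocks down under about 4 N at the mark and goes on, equally easily, to its stop. Stiff pivot: it stays where it is left
- flap3_pad (a point): third flap, steel plate 100 mm (x) x 92 (y) x 4. Point on its top face, centre of a round 26 mm mark, 20 mm behind the front (robot-side) edge, 42 mm in front of the pivot; turns with the flap, z out of the plate. Pivot pin lies along y, 62 mm from the front edge, 38 from the rear: pressed in front of it, the front edge sinks into the bay and the rear rises; pressed behind it, nothing moves
- flap3 (a joint): tilt of that flap, rad: 0 flush, grows as the front edge sinks, stop at 0.8 (46 degrees). Over a full bay a flap gives 1 to 2 mm (under 0.05 rad), then is solid; the one over the empty bay rocks down under about 4 N at the mark and goes on, equally easily, to its stop. Stiff pivot: it stays where it is left
- flap4_pad (a point): fourth (-y end) flap, steel plate 100 mm (x) x 92 (y) x 4. Point on its top face, centre of a round 26 mm mark, 20 mm behind the front (robot-side) edge, 42 mm in front of the pivot; turns with the flap, z out of the plate. Pivot pin lies along y, 62 mm from the front edge, 38 from the rear: pressed in front of it, the front edge sinks into the bay and the rear rises; pressed behind it, nothing moves
- flap4 (a joint): tilt of that flap, rad: 0 flush, grows as the front edge sinks, stop at 0.8 (46 degrees). Over a full bay a flap gives 1 to 2 mm (under 0.05 rad), then is solid; the one over the empty bay rocks down under about 4 N at the mark and goes on, equally easily, to its stop. Stiff pivot: it stays where it is left
- pin: bystander: steel dowel pin standing on a rib of the box, 12 mm diameter, 18 mm high; origin under its foot
- nut: bystander: steel hex nut lying flat on another rib, 17 mm wide, 8 mm high; origin at its underside
- vblock: bystander: dark steel V-block on the rear ledge of the box, 40 x 50 x 36 mm; origin at its underside
- collet: bystander: steel collet standing on the rear ledge, up to 34 mm diameter, 40 mm high; origin at its underside
- oil: bystander: white oil bottle on the table, 60 mm diameter, 160 mm high; origin at its underside
- wrench: bystander: 180 mm steel wrench lying on the table; origin at its underside
- dish: bystander: shallow steel dish on the table, 90 mm diameter, 30 mm high; origin at its underside

How it is judged:
At the end, for the whole second after the job is handed in: One flap is tilted at least 0.68 rad (39 degrees; its stop is at 46) and stays so, while each of the other three is tilted less than 0.12 rad (((value of joint flap1 above 0.68 rad and value of joint each of flap2, flap3, flap4 below 0.12 rad) or (value of joint flap2 above 0.68 rad and value of joint each of flap1, flap3, flap4 below 0.12 rad) or (value of joint flap3 above 0.68 rad and value of joint each of flap1, flap2, flap4 below 0.12 rad) or (value of joint flap4 above 0.68 rad and value of joint each of flap1, flap2, flap3 below 0.12 rad))); the robot touches nothing.
It fails at once if a loose thing on or around the box is picked up or shifted by more than 30 mm (distance of any of pin, nut, vblock, collet, oil, wrench, dish from where it was at the start of the episode above 0.03 m).
It also fails if it takes over 48 s, if anything falls off the work surface, if the arm or the gripper's body presses on something with over 40 N, if the wrist force passes 120 N, or if a joint passes its speed limit or range.

## Working session

There is one attempt and no reset: what is moved stays moved. The work goes in short steps, Python scripts to look and compute and a tool call to move; the robot and the scene stay as the last step left them, time stands still between calls to the robot, and variables do not carry over. Pictures are saved under pics/ and viewed, and the job is handed in when it is done.

Besides the shell and the picture viewer there is one more tool, called after ">>>" in YAML: its name, and indented under it one key for each argument. send_rows: Moves the arm, as the interface text tells. Its arguments: {"type":"object","properties":{"motion":{"type":"array","items":{"type":"array","items":{"type":"array","items":{"type":"number"}}}},"gripper":{"type":"number"}},"required":["motion"]}

```bash
mkdir -p pics; python3 - <<'E'
from station import ctrl
import cv2,numpy as np
s=ctrl.observe();print({k:np.round(v,4).tolist() for k,v in s.items()})
for n in("top","scene"):
    p,d=ctrl.read_camera(n);cv2.imwrite(f"pics/{n}0.png",p);np.save(f"{n}0.npy",d)
    c=ctrl.get_calibration(n);print(n,{k:np.round(v,4).tolist() for k,v in c.items()})
E
```

```text
{'t': 0.0, 'joint_pos': [-1.0558, 0.5018, -0.4268, 1.5515, 0.2208, 1.1383, -0.2103], 'qvel': [0.0, -0.0013, -0.0001, -0.0001, 0.0003, -0.0011, -0.0003], 'tau': [0.0, -56.9511, -5.8163, -28.0935, 0.0106, 0.0118, 0.0], 'position': [0.1618, 0.6288, 0.2303], 'eef_rot': [-3.1396, -0.0001, 2.8899], 'contact_force': [-0.4269, -0.1843, 0.0265], 'torque': [0.0281, -0.0364, -0.0535], 'gripper_width': 1.0014}
top {'intrinsics': [[402.2706, 0.0, 255.2419], [0.0, 402.2706, 193.7464], [0.0, 0.0, 1.0]], 'D': [-0.0247, 0.0, 0.0, 0.0, 0.0], 'R': [[-0.0284, -0.9996, 0.0009], [-0.9968, 0.0282, -0.0754], [0.0754, -0.003, -0.9972]], 't': [-0.0073, 0.5701, 1.3681]}
scene {'intrinsics': [[375.9994, 0.0, 258.9104], [0.0, 375.9994, 187.7134], [0.0, 0.0, 1.0]], 'D': [-0.0459, 0.0, 0.0, 0.0, 0.0], 'R': [[-0.2022, 0.9793, 0.0097], [0.6749, 0.1465, -0.7232], [-0.7097, -0.1397, -0.6906]], 't': [0.1457, -0.3195, 1.4546]}
```

View pics/top0.png

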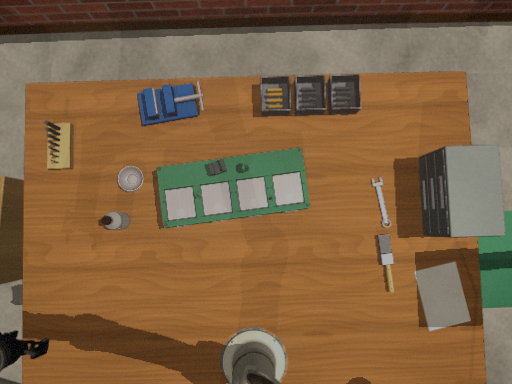

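View pics/scene0.png

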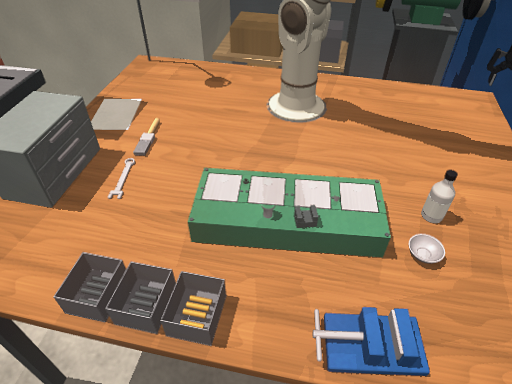

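```bash
cat > h.py <<'E'
import cv2,numpy as np
from station import ctrl
def ray(n,uv,z,c=None):
    c=c or ctrl.get_calibration(n)
    K,D,R,t=[np.array(c[k],float) for k in("intrinsics","D","R","t")]
    p=cv2.undistortPoints(np.array(uv,float).reshape(-1,1,2),K,D).reshape(-1,2)
    d=np.c_[p,np.ones(len(p))]@R; o=-R.T@t
    return o+d*((z-o[2])/d[:,2])[:,None]
E
python3 - <<'E'
from h import *
p=cv2.imread("pics/top0.png")
cv2.imwrite("pics/topc.png",cv2.resize(p[130:240,140:325],None,fx=4.3,fy=4.3,interpolation=cv2.INTER_CUBIC))
hsv=cv2.cvtColor(p,cv2.COLOR_BGR2HSV)
m=((hsv[...,1]<50)&(hsv[...,2]>150)).astype(np.uint8)*255
m[:140]=0;m[235:]=0;m[:,:155]=0;m[:,315:]=0
for c in cv2.findContours(m,0,2)[0]:
    if cv2.contourArea(c)>300:
        r=cv2.minAreaRect(c);print(r,ray("top",[r[0]],.08).round(4),ray("top",cv2.boxPoints(r),.08).round(3).tolist())
g=cv2.inRange(hsv,(50,60,30),(90,255,255));g|=m;g[:,:150]=0;g[:140]=0;g[235:]=0;g[:,315:]=0
c=max(cv2.findContours(g,0,2)[0],key=cv2.contourArea)
r=cv2.minAreaRect(c);print(r,ray("top",cv2.boxPoints(r),.08).round(3).tolist())
d=np.load("top0.npy");print(d[200,180],d[185,290])
E
```

```text
((179.92750549316406, 202.94422912597656), (29.532445907592773, 27.290565490722656), 82.56858825683594) [[0.5419 0.2265 0.08  ]] [[0.586, 0.277, 0.08], [0.595, 0.187, 0.08], [0.498, 0.176, 0.08], [0.489, 0.266, 0.08]]
((215.9432373046875, 198.07421875), (29.472505569458008, 27.09355926513672), 82.40535736083984) [[0.5546 0.1071 0.08  ]] [[0.599, 0.157, 0.08], [0.608, 0.068, 0.08], [0.511, 0.057, 0.08], [0.502, 0.146, 0.08]]
((251.87998962402344, 193.15997314453125), (29.415645599365234, 27.15290069580078), 81.8698959350586) [[ 0.5675 -0.0122  0.08  ]] [[0.611, 0.038, 0.08], [0.621, -0.051, 0.08], [0.524, -0.062, 0.08], [0.514, 0.027, 0.08]]
((287.69000244140625, 188.3300018310547), (29.415645599365234, 27.0114803314209), 81.8698959350586) [[ 0.5802 -0.1312  0.08  ]] [[0.624, -0.081, 0.08], [0.634, -0.171, 0.08], [0.537, -0.181, 0.08], [0.527, -0.092, 0.08]]
((232.33734130859375, 187.4104461669922), (61.031044006347656, 147.36341857910156), 82.25965881347656) [[0.664, 0.307, 0.08], [0.717, -0.181, 0.08], [0.514, -0.201, 0.08], [0.462, 0.282, 0.08]]
1.3339392 1.3315781
```

View pics/topc.png

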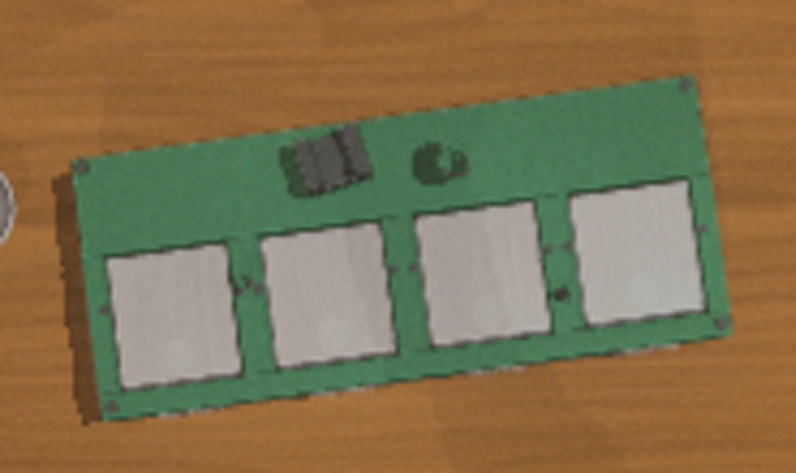

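```bash
cat >> h.py <<'E'
from scipy.spatial.transform import Rotation as Ro
YAW=0.1066
PAD={1:(.5121,.2233),2:(.5248,.1039),3:(.5377,-.0154),4:(.5504,-.1344)}
def go(xyz,yaw=YAW+np.pi):
    s=ctrl.observe();R=Ro.from_euler('xyz',s['eef_rot'])
    sh=R.inv().apply(np.array(xyz)-s['position'])/.04
    tu=(R.inv()*Ro.from_euler('xyz',[np.pi,0,yaw])).as_rotvec()/np.radians(5)
    return np.r_[sh,tu].round(3).tolist()
E
python3 -c "
from h import *
print(go((*PAD[1],.20)))
# bystanders
for n,uv,z in (('oil',(110,221),.16),('oilbase',(124,220),0)):print(n,ray('top',[uv],z))
"
```

```text
[-11.006, -7.637, 0.772, -0.02, -0.004, -4.106]
oil [[0.48722387 0.42990083 0.16      ]]
oilbase [[0.49223382 0.43824663 0.        ]]
```

>>> send_rows:
  motion:
    - [[-1, -0.7, 0, 0, 0, -0.4], [-2, -1.4, 0, 0, 0, -0.8], [-3, -2.1, 0.1, 0, 0, -1.2], [-4, -2.8, 0.1, 0, 0, -1.6], [-5, -3.5, 0.2, 0, 0, -2], [-6, -4.2, 0.2, 0, 0, -2.4], [-7, -4.9, 0.3, 0, 0, -2.8], [-8, -5.6, 0.4, 0, 0, -3.2], [-9, -6.3, 0.5, 0, 0, -3.6], [-10, -7, 0.6, 0, 0, -3.9], [-11, -7.64, 0.77, -0.02, 0, -4.1], [-11, -7.64, 0.77, -0.02, 0, -4.1]]
  gripper: 0

```text
t: 1.1
position: [0.4884, 0.2494, 0.2041]
eef_rot: [3.14, 0.0, -3.035]
contact_force: [0.6, 0.4, 0.8]
gripper_width: 0.002
```

>>> send_rows:
  motion:
    - [[0, 0, 0, 0, 0, 0], [0, 0, 0, 0, 0, 0], [0, 0, 0, 0, 0, 0]]

```text
t: 1.35
position: [0.4871, 0.2515, 0.2039]
eef_rot: [3.14, -0.001, -3.036]
contact_force: [-0.8, -0.2, -0.5]
gripper_width: -0.004
```

```bash
python3 -c "
from h import *
s=ctrl.observe();print(s['position'],s['eef_rot'],s['contact_force'])
c=ctrl.get_calibration('wrist');p,d=ctrl.read_camera('wrist');cv2.imwrite('pics/w1.png',p)
print(go((*PAD[1],.095)))
"
```

```text
[0.48710562 0.25146956 0.20389332] [ 3.13955198e+00 -8.91221501e-04 -3.03640360e+00] [-0.80963249 -0.2245813  -0.53835252]
[-0.558, -0.801, 2.725, 0.027, -0.007, 0.01]
```

View pics/w1.png

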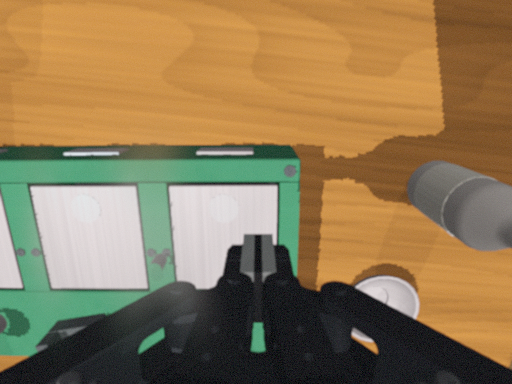

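```bash
python3 -c "
from h import *
print(ray('wrist',[(223,208),(84,207),(258,240)],.08))
"
```

```text
[[0.51183782 0.22574225 0.08      ]
 [0.52385114 0.1057391  0.08      ]
 [0.53859845 0.25888326 0.08      ]]
```

>>> send_rows:
  motion:
    - [[-0.28, -0.4, 0.6, 0, 0, 0], [-0.56, -0.8, 1.2, 0, 0, 0], [-0.56, -0.8, 2, 0, 0, 0], [-0.56, -0.8, 2.7, 0, 0, 0], [-0.56, -0.8, 2.7, 0, 0, 0], [-0.56, -0.8, 2.7, 0, 0, 0], [-0.56, -0.8, 2.7, 0, 0, 0]]

```text
t: 1.98
position: [0.5133, 0.2242, 0.0977]
eef_rot: [3.139, 0.002, -3.033]
contact_force: [0.1, -0.0, 1.4]
gripper_width: -0.001
```

```bash
python3 -c "
from h import *
s=ctrl.observe();print(s['position'],s['eef_rot'],s['contact_force'],s['torque'])
print(go((*PAD[1],.078)))
"
```

```text
[0.51331136 0.22422891 0.09770432] [ 3.13869598e+00  1.65742432e-03 -3.03295952e+00] [ 0.14673981 -0.0028219   1.35161467] [0.02916401 0.00115406 0.03529014]
[0.033, -0.021, 0.492, 0.033, 0.019, 0.023]
```

>>> send_rows:
  motion:
    - [[0, 0, 0.2, 0, 0, 0], [0, 0, 0.35, 0, 0, 0], [0, 0, 0.42, 0, 0, 0], [0, 0, 0.46, 0, 0, 0], [0, 0, 0.5, 0, 0, 0], [0, 0, 0.5, 0, 0, 0]]

```text
t: 2.48
position: [0.5135, 0.2226, 0.0793]
eef_rot: [3.14, 0.001, -3.035]
contact_force: [-8.0, -3.9, 24.3]
gripper_width: 0.003
```

>>> send_rows:
  motion:
    - [[0, 0, 0.05, 0, 0, 0], [0, 0, 0.1, 0, 0, 0], [0, 0, 0.1, 0, 0, 0], [0, 0, 0.1, 0, 0, 0]]

```text
t: 2.82
position: [0.5136, 0.2227, 0.079]
eef_rot: [3.141, 0.002, -3.035]
contact_force: [-18.7, -7.7, 56.1]
gripper_width: 0.002
```

```bash
python3 -c "
from h import *
print(go((*PAD[2],.095)))"
```

```text
[0.035, -2.982, -0.4, 0.002, 0.026, -0.004]
```

>>> send_rows:
  motion:
    - [[0, 0, -0.6, 0, 0, 0], [0, 0, -1.3, 0, 0, 0], [0, -0.7, -1.4, 0, 0, 0], [0, -1.4, -1.4, 0, 0, 0], [0.02, -2.2, -1.4, 0, 0, 0], [0.03, -2.98, -1.4, 0, 0, 0], [0.03, -2.98, -1.2, 0, 0, 0], [0.03, -2.98, -0.5, 0, 0, 0], [0.03, -2.98, -0.5, 0, 0, 0], [0.03, -2.98, -0.5, 0, 0, 0]]

```text
t: 3.65
position: [0.5231, 0.1034, 0.0911]
eef_rot: [3.14, -0.003, -3.035]
contact_force: [-0.7, 0.4, 0.3]
gripper_width: 0.004
```

>>> send_rows:
  motion:
    - [[0, 0, 0.2, 0, 0, 0], [0, 0, 0.35, 0, 0, 0], [0, 0, 0.42, 0, 0, 0], [0, 0, 0.48, 0, 0, 0], [0, 0, 0.53, 0, 0, 0], [0, 0, 0.53, 0, 0, 0], [0, 0, 0.53, 0, 0, 0]]

```text
t: 4.23
position: [0.5246, 0.1037, 0.0709]
eef_rot: [3.14, 0.0, -3.035]
contact_force: [1.4, 1.1, 1.1]
gripper_width: 0.0
```

>>> send_rows:
  motion:
    - [[0, 0, 0.08, 0, 0, 0], [0, 0, 0.16, 0, 0, 0], [0, 0, 0.24, 0, 0, 0], [0, 0, 0.32, 0, 0, 0], [0, 0, 0.4, 0, 0, 0], [0, 0, 0.45, 0, 0, 0], [0, 0, 0.45, 0, 0, 0]]

```text
t: 4.82
position: [0.5235, 0.1032, 0.0518]
eef_rot: [3.14, -0.002, -3.036]
contact_force: [-0.0, -0.8, -0.1]
gripper_width: 0.001
```

```bash
python3 -c "
from h import *
p,d=ctrl.read_camera('scene');cv2.imwrite('pics/s1.png',cv2.resize(p[150:270,170:410],None,fx=3.3,fy=3.3))"
```

```text
(no output)
```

View pics/s1.png

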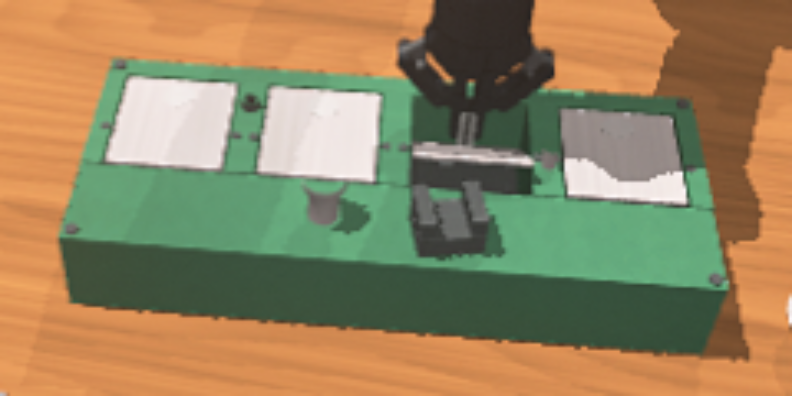

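>>> send_rows:
  motion:
    - [[0, 0, 0.05, 0, 0, 0], [0, 0, 0.1, 0, 0, 0], [0, 0, 0.15, 0, 0, 0], [0, 0, 0.2, 0, 0, 0], [0, 0, 0.2, 0, 0, 0]]

```text
t: 5.28
position: [0.5246, 0.1036, 0.0454]
eef_rot: [3.14, 0.0, -3.035]
contact_force: [-2.6, -0.9, 10.1]
gripper_width: -0.001
```

>>> send_rows:
  motion:
    - [[0, 0, 0.04, 0, 0, 0], [0, 0, 0.08, 0, 0, 0], [0, 0, 0.12, 0, 0, 0], [0, 0, 0.12, 0, 0, 0], [0, 0, 0.12, 0, 0, 0]]

```text
t: 5.7
position: [0.5249, 0.1037, 0.0447]
eef_rot: [3.141, 0.001, -3.035]
contact_force: [-15.5, -3.5, 49.6]
gripper_width: -0.0
```

At the stop (49 N, solid). Lift straight up, then back off.

>>> send_rows:
  motion:
    - [[0, 0, -0.4, 0, 0, 0], [0, 0, -1, 0, 0, 0], [0, 0, -1.8, 0, 0, 0], [0, 0, -2.6, 0, 0, 0], [0, 0, -3.4, 0, 0, 0], [0.3, 0, -4.2, 0, 0, 0], [0.8, 0, -5, 0, 0, 0], [1.3, 0, -5, 0, 0, 0], [1.8, 0, -5, 0, 0, 0], [2, 0, -5, 0, 0, 0], [2, 0, -5, 0, 0, 0], [2, 0, -5, 0, 0, 0]]

```text
t: 6.7
position: [0.4454, 0.0947, 0.2398]
eef_rot: [3.14, 0.001, -3.036]
contact_force: [0.7, 0.8, 0.2]
gripper_width: -0.002
```

```bash
python3 -c "
from h import *
s=ctrl.observe();print(s['position'],s['contact_force'],s['t'])
p,d=ctrl.read_camera('scene');cv2.imwrite('pics/s2.png',cv2.resize(p[150:270,170:410],None,fx=3.3,fy=3.3))
a=cv2.imread('pics/scene0.png');df=cv2.absdiff(p,a).max(2)
p2,d2=ctrl.read_camera('wrist');
q=np.zeros((384,800,3),np.uint8);q[:,:512]=p2;cv2.imwrite('pics/w2.png',p2)
# flap slope from wrist depth, in box frame
c=ctrl.get_calibration('wrist');K,D,R,t=[np.array(c[k],float) for k in('intrinsics','D','R','t')]
v,u=np.mgrid[0:384,0:512];uv=np.stack([u,v],-1).reshape(-1,1,2).astype(float)
n=cv2.undistortPoints(uv,K,D).reshape(-1,2);z=d2.reshape(-1);X=(np.c_[n,np.ones(len(n))]*z[:,None]-t)@R
C={1:(.5419,.2265),2:(.5546,.1071),3:(.5675,-.0122),4:(.5802,-.1312)}
ex=np.array([np.cos(YAW),np.sin(YAW)]);ey=np.array([-ex[1],ex[0]])
for k,cc in C.items():
    r=X[:,:2]-np.array(cc);x=r@ex-.012;y=r@ey
    m=(z>0)&(abs(y)<.035)&(x>-.035)&(x<.02)&(X[:,2]<.12)
    if m.sum()>50:
        f=np.polyfit(x[m],X[m,2],1);print(k,m.sum(),'tilt',np.arctan(f[0]),f[1],'res',np.std(X[m,2]-np.polyval(f,x[m])))
"
```

```text
[0.44540266 0.09471177 0.23983695] [0.70537526 0.80417042 0.15768936] 6.7
1 2566 tilt 0.020264638147813437 0.07918178303461783 res 0.0006619883812369615
2 186 tilt 0.7838623901319098 0.07899536639173879 res 0.0010152590744520174
3 2525 tilt 0.0023643870657472795 0.07938339973037581 res 0.000653048317056942
4 2832 tilt -0.0006111711701672612 0.0794366235783622 res 0.0006571250413157627
```

View pics/s2.png

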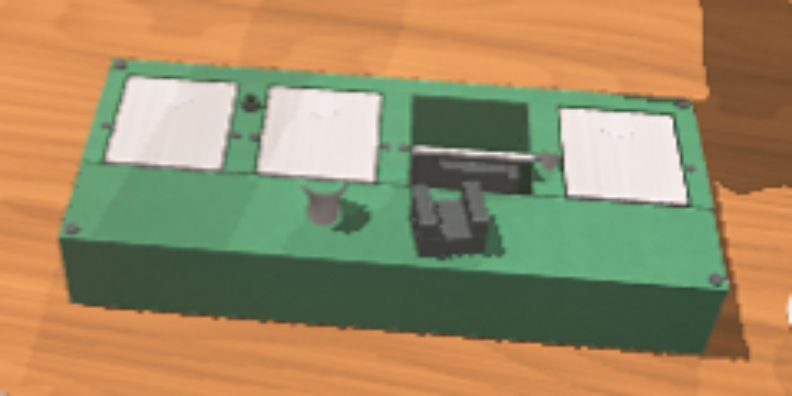

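View pics/w2.png

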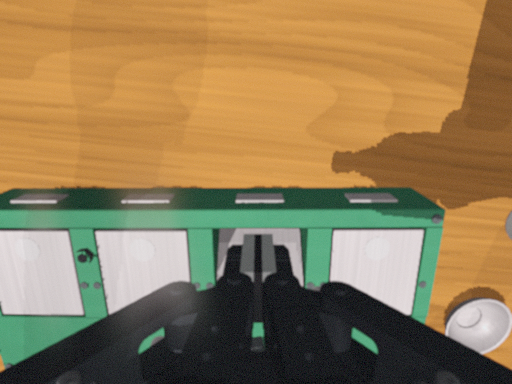

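The pictures show flap 2 open at about 0.78 rad: edge-on at (470,152) in the scene crop. The pin (547,158), nut (250,103), collet (322,205) and V-block (450,220) look unmoved. Handing in.

```bash
python3 -c "
from station import ctrl
print(ctrl.finish_job())"
```

```text
the job is handed in; nothing more can be done
None
```

I found the rocking flap and pushed it fully open: it is flap 2. The job was handed in at about 6.8 s on the robot's clock, with the hand clear.

- **Flap 1:** I pressed it at the mark and it was solid. The force rose to 56 N at about 1 mm of give, so its bay is full.
- **Flap 2:** I pressed it at the mark and it gave way easily. I followed it down until the force rose to about 50 N at the stop, roughly 35 mm below flush.
- **Flaps 3 and 4:** I did not press these, because flap 2 had already rocked.

After lifting the hand clear to z = 0.24 m, I checked tilt with the wrist camera's depth reading:

| Flap | Tilt (rad) | Needed |
|---|---|---|
| 1 | 0.02 | below 0.12 |
| 2 | 0.78 | above 0.68 |
| 3 | 0.00 | below 0.12 |
| 4 | 0.00 | below 0.12 |

- **Flap 2's reading:** it rests on only 186 depth points, against more than 2,500 for each of the others, because the fingers partly blocked the view. The scene picture also shows it edge-on and open.
- **Loose things:** the pin, nut, V-block and collet look unmoved in the scene picture. I judged that by eye, without measuring. I did not recheck the oil bottle, wrench and dish closely, but the hand's path stayed clear of them.
- **Contact:** the force on the tool was near zero after the lift. No check failed or disagreed.

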